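Show where the slab needs its plug, and which plug

ROBOT

A 6-joint arm with a two-finger parallel gripper is mounted at the origin on the work surface. World frame = base frame: x ahead of the robot, y to its left, z up, the work surface at z = 0. Lengths are in m, angles in degrees, forces in N, time in s.
With the tool pointing down it reaches from about 0.375 to 0.9 m from the base axis. Payload 3.1 kg.
Tool frame: the origin (TCP) lies between the finger pads; the fingertips stand 19 mm ahead of it and the grasp point (between the pads) is the TCP; z points along the fingers, x is the direction in which the jaws open and shut, and the axes are right-handed (so a half turn about z gives the same grasp; the last joint's range is limited). The gripper opens to 87 mm and grips with 3 to 60 N. Pads are 19 mm wide; open, the fingers measure 117 mm over their backs; the gripper's body (75 mm by 190 mm) begins 51 mm behind the grasp point.
Start: joints at [-77.206, 30.224, 82.088, -0, 67.689, -10.227], TCP at [0.244, -0.575, 0.242] pointing down, gripper open.
Joint ranges: [-176.69, 176.69], [-43.24, 126.21], [12.49, 139.97], [-82, 262], [0, 151.66], [-163.58, 163.58]. Speed limits (degrees/s): [159.86, 159.86, 180, 180, 180, 180].

INTERFACE

Orientations are given as a 3x3 rotation matrix whose columns are the frame's x, y, z axes.
In Python, from rig import read_state, capture, camera_info, hand_in, spot_in, silhouettes gives the robot as it stands.
- The arm moves only by the shell command python3 -m jog 'ROWS'. ROWS is text: rows parted by semicolons, each of 7 numbers parted by spaces: the shift along the tool's x, y, z in m, then the turn, a rotation vector about the tool's x, y, z in degrees, then the opening, from 0 (shut) to 1 (fully open). A call has 1 to 8 rows; each row is the pose to reach, as a shift and turn from the pose commanded when the call began, along the tool's axes at that moment; what a row does not reach only later rows make up. A row lasts 1/8 s, in which the tool goes at most 62.5 mm and 10.7 degrees, less where a joint would pass 70% of its speed; a pose out of reach is approached as far as the arm can. A call with a gripper value outside its range is refused whole. The fingers move at their own pace and stop on an object; the grip force is fixed at half the most. Time passes only in rows, so rows that repeat a pose let the fingers close. It gives the time, the measured TCP pose, the force and the opening at its end, in the units of the state.
- read_state(): the state, without advancing time (a new reading comes with each control period).
- capture(name): name is "side" or "top"; returns (picture, depth): 384x512x3 uint8, red, green, blue; 384x512 float32, m along the optical axis (not along the pixel's ray), 0 where there is no reading.
- camera_info(name): a dict with "vfov" (degrees; the focal length in pixels is half the picture's height over the tangent of half this angle, whatever the lens; pixels are square), "cx", "cy" (the principal point, pixels), "R" (3x3) and "t" (3): a world point X has camera coordinates R X + t. Camera axes: x right, y down, z forward; pixel columns grow to the right and rows downward; lengths in m; the calibration is good to about 2 mm. A picture is of the moment at which its call begins. camera_info takes no time and is no camera call.
- hand_in(): hands the job in, once; it reports no verdict.
Trained networks look in the newest picture that a camera, given by its name, has taken for a name from the list of things; names that differ only in an ending like _2 or _b are one class to them, and where a whole thing is asked for, a point or a joint stands for the part that bears it (a point fixed in the world has none). Each returns a list of dicts, best first, with "score" (0 to 1); they miss things now and then, are a little off and sometimes report something else, mostly with a low value. They report only what shows in the picture. A call takes as long as a camera call.
- spot_in(label, camera): "centre" ([x, y, z] in m, in world coordinates, good to about 4 mm: the middle of the surface that is visible of it).
- silhouettes(label, camera): "region" (384x512 bool, what is visible of it).
The state is a dict: "time_s": time; "joint_positions": joint angles; "qvel": joint speeds; "tau": joint torques, N m; "position": TCP position; "tcp_rot": TCP orientation; "force": force on the tool from outside, world axes, zero at the start; "moment": the same for the moment, N m; "opening": opening from 0.0 (shut) to 1.0 (fully open).
Only numpy, scipy, OpenCV 4.12 (cv2) and the standard library are available. Lean on these libraries where they do the work, as an engineer would, in place of code of your own. Each camera call takes 0.05 s, during which the arm holds its last target.

TASK

Show your workmate the next repair on the walnut slab: point at the one bored-out knot that is still empty, then at the dark walnut plug that matches the slab, each time from directly above with the fingertips no more than about 3 cm over it, staying there about two seconds. Touch and move nothing, and do not bring the fingertips down over the filled knots or the other plugs: travel well above them. Finish while still pointing at the walnut plug.

Things in the scene. Friction and masses are not known exactly. Their poses are not given: they have to be found in the camera images.
- pocket_top (a point): Centre of the mouth of the empty round pocket bored in the slab (in any of three places on the slab): 36 mm across, 11 mm deep, dark inside, its mouth level with the slab's top, 40 mm above the bench. z up.
- filled_a_top (a point): Centre of the top of a knot pocket in the slab that is already filled: a lighter brown wooden disc 35 mm across with a dark glue ring, flush with the slab's top, 40 mm above the bench; z up. Not to be pointed at.
- filled_b_top (a point): Centre of the top of a knot pocket in the slab that is already filled: a lighter brown wooden disc 35 mm across with a dark glue ring, flush with the slab's top, 40 mm above the bench; z up. Not to be pointed at.
- plug_walnut_top (a point): Top centre of the loose dark brown walnut plug, a round disc 35 mm across and 20 mm tall standing in one of the tray's compartments (any of the three); z up.
- plug_maple_top (a point): Top centre of the loose pale cream maple plug, a round disc 35 mm across and 20 mm tall standing in one of the tray's compartments (any of the three); z up. Not to be pointed at.
- plug_cherry_top (a point): Top centre of the loose reddish cherry plug, a round disc 35 mm across and 20 mm tall standing in one of the tray's compartments (any of the three); z up. Not to be pointed at.
- slab: Fixed dark walnut slab with bark edges along its long sides, 275 mm along its x over the bark, 460 mm along its y, 40 mm thick, with three knot pockets in its top. Origin at the centre of its underside, on the bench. A small yellow-headed clamp over its +y end edge, reaching 30 mm beyond it, stands up to 110 mm above the bench.
- tray: Fixed shallow plywood tray with three compartments in a row along its x, 250 x 85 mm, walls 14 mm high, floor 5 to 6 mm above the bench; each compartment holds one plug. Origin at the centre of its underside.
- sander: Grey and black palm sander standing on the slab near its +y end, loose, 105 x 105 mm, 110 mm tall, so its top is 150 mm above the bench. Origin at the centre of its underside. Leave alone.
- tape: Yellow tape measure standing on the bench, loose, 68 x 38 mm, 64 mm tall. Origin at the centre of its underside. Leave alone.
- glue: White glue bottle with an orange cap standing on the bench, loose, 60 mm across, 170 mm tall. Origin at the centre of its underside. Leave alone.

How it is judged:
By the outcome, as a careful person would: the job done as asked, in the order asked, and still so for the second after the job is handed in, with the robot touching nothing.
It also fails if it takes over 43 s, if anything falls off the work surface, if the arm or the gripper's body presses on something with over 40 N, if the wrist force passes 120 N, or if a joint passes its speed limit or range.

## Working session

There is one attempt and no reset: what is moved stays moved. The work goes in short steps, Python scripts to look and compute and a shell command to move; the robot and the scene stay as the last step left them, time stands still between calls to the robot, and variables do not carry over. Pictures are saved under pics/ and viewed, and the job is handed in when it is done.

```bash
mkdir -p pics; python3 - <<'E'
from rig import *
import cv2,numpy as np
for c in("top","side"):
    p,d=capture(c); cv2.imwrite(f"pics/{c}0.png",p[:,:,::-1]); np.save(f"d_{c}.npy",d)
    i=camera_info(c); print(c,i)
    for l in("pocket_top","filled_a_top","plug_walnut_top","plug_maple_top","plug_cherry_top"):
        for r in spot_in(l,c)[:3]: print(l,np.round(r["centre"],3),round(r["score"],2))
s=read_state(); print(s["time_s"],s["position"],s["tcp_rot"],s["opening"])
E
```

```text
top {'vfov': 49.36589364441543, 'cx': 250.55193439126526, 'cy': 190.49676177782433, 'R': array([[-0.01643876, -0.99984363, -0.0065179 ],
       [-0.97714477,  0.01744664, -0.21185775],
       [ 0.21193834,  0.00288625, -0.97727878]]), 't': array([-0.02447671,  0.49239752,  1.18305966])}
pocket_top [0.64  0.173 0.032] 0.51
filled_a_top [0.542 0.082 0.04 ] 0.41
plug_walnut_top [ 0.53  -0.251  0.025] 0.43
plug_maple_top [ 0.444 -0.258  0.027] 0.66
plug_cherry_top [ 0.603 -0.236  0.023] 0.58
side {'vfov': 50.85486781222671, 'cx': 260.9337567194681, 'cy': 193.6033760053109, 'R': array([[ 0.99833585, -0.05370573,  0.02100534],
       [-0.02037171, -0.66921044, -0.74279363],
       [ 0.05394926,  0.7411296 , -0.66919085]]), 't': array([-0.5037684 ,  0.02724208,  1.2547432 ])}
plug_walnut_top [0.545 0.247 0.04 ] 0.7
plug_walnut_top [ 0.533 -0.261  0.025] 0.56
plug_maple_top [ 0.447 -0.264  0.028] 0.42
plug_cherry_top [ 0.602 -0.242  0.024] 0.5
0.6 [ 0.24443032 -0.57522619  0.24157316] [[ 3.91068317e-01 -9.20361653e-01 -2.14829941e-06]
 [-9.20361650e-01 -3.91068316e-01 -7.49383817e-05]
 [ 6.81302810e-05  3.12832392e-05 -9.99999997e-01]] 0.998858816740389
```

View pics/top0.png

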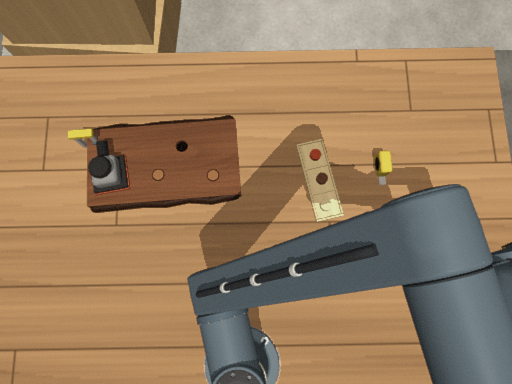

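View pics/side0.png

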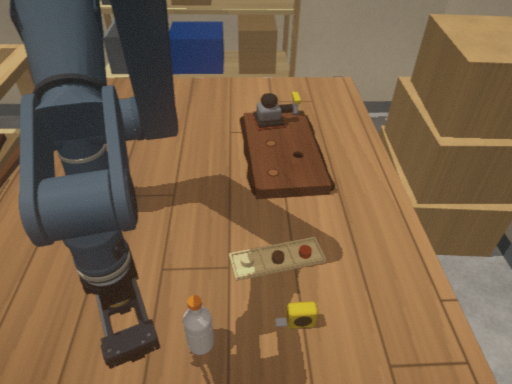

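The top view shows the empty pocket dark at about (182,146), with filled knots at (158,175) and (213,175). The plugs are walnut at (322,179), cherry at (315,155) and maple at (327,205). In the side view the glue bottle is at (199,330). Next I'll refine these positions with my own projection.

```bash
cat > h.py <<'E'
import numpy as np
from rig import camera_info
def f(c): return 192/np.tan(np.radians(camera_info(c)["vfov"])/2)
def ray(c,u,v,z):
    i=camera_info(c);R=np.array(i["R"]);t=np.array(i["t"])
    d=R.T@np.array([(u-i["cx"])/f(c),(v-i["cy"])/f(c),1]);o=-R.T@t
    return o+d*(z-o[2])/d[2]
def proj(c,X):
    i=camera_info(c);q=np.array(i["R"])@X+i["t"]
    return q[0]/q[2]*f(c)+i["cx"],q[1]/q[2]*f(c)+i["cy"]
E
python3 - <<'E'
from h import *; import cv2
for c in("top","side"):
    im=cv2.imread(f"pics/{c}0.png");d=np.load(f"d_{c}.npy");g=im.max(2)
    for n,X,z in(("pocket",[.64,.173,.04],.04),("walnut",[.531,-.255,.026],.026),):
        u,v=map(int,proj(c,np.array(X))); w=9
        s=g[v-w:v+w+1,u-w:u+w+1]; thr={"pocket":50,"walnut":95}[n]
        ys,xs=np.nonzero(s<thr); cu,cv_=xs.mean()+u-w,ys.mean()+v-w
        print(c,n,(u,v),len(xs),s.min(),np.median(s),(xs.min()+u-w,xs.max()+u-w,ys.min()+v-w,ys.max()+v-w),np.round(ray(c,cu,cv_,z),4),d[int(cv_),int(cu)])
    for n,px,z in(("fa",{"top":(158,175),"side":(270,143)},.04),("fb",{"top":(213,175),"side":(273,173)},.04)): print(n,np.round(ray(c,*px[c],z),3))
print("glue cap",ray("side",195,302,.165),"glue base", ray("side",200,348,0.0),"tape",ray("top",384,162,.06), "tray corners",[np.round(ray("top",*p,.014),3) for p in((298,143),(323,139),(342,215),(316,221))])
a=cv2.imread("pics/top0.png");cv2.imwrite("pics/z.png",np.hstack([cv2.resize(a[120:220,130:240],None,fx=4,fy=4,interpolation=cv2.INTER_CUBIC),cv2.resize(a[130:230,290:350],None,fx=4,fy=4)])[:, :])
E
```

```text
top pocket (182, 145) 79 3 121.0 (np.int64(177), np.int64(186), np.int64(142), np.int64(150)) [0.6374 0.1765 0.04  ] 1.2911273
top walnut (323, 178) 93 52 180.0 (np.int64(316), np.int64(326), np.int64(173), np.int64(183)) [ 0.5323 -0.2489  0.026 ] 1.2714959
fa [0.547 0.246 0.04 ]
fb [0.544 0.08  0.04 ]
side pocket (297, 155) 2 46 111.0 (np.int64(297), np.int64(300), np.int64(155), np.int64(156)) [0.6426 0.1728 0.04  ] 1.4073037
side walnut (276, 256) 127 67 137.0 (np.int64(272), np.int64(283), np.int64(251), np.int64(263)) [ 0.5347 -0.2568  0.026 ] 1.0827739
fa [0.55 0.25 0.04]
fb [0.547 0.08  0.04 ]
glue cap [ 0.34314953 -0.47737232  0.165     ] glue base [ 3.40702185e-01 -4.89660129e-01  1.11022302e-16] tape [ 0.57003858 -0.43167749  0.06      ] tray corners [array([ 0.65 , -0.184,  0.014]), array([ 0.661, -0.262,  0.014]), array([ 0.42 , -0.307,  0.014]), array([ 0.403, -0.228,  0.014])]
```

View pics/z.png

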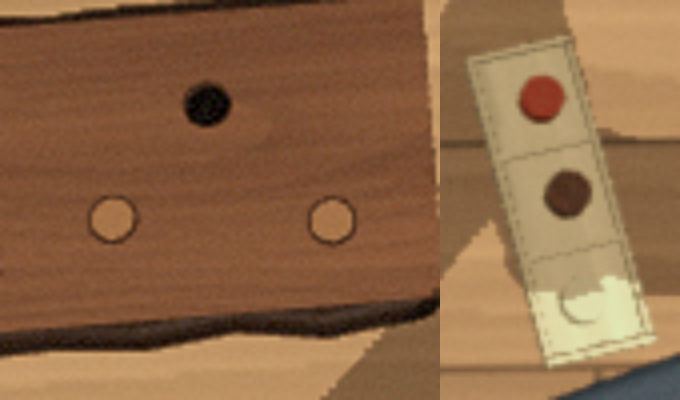

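Both cameras agree to a few mm. The pocket is at about (0.639, 0.175, 0.040) and the walnut plug top at about (0.534, -0.251, 0.026). I'll shut the fingers, rise and travel high, clear of the glue bottle.

```bash
python3 -m jog '0 0 -0.03 0 0 0 0; 0 0 -0.06 0 0 0 0; -0.02 -0.025 -0.07 0 0 0 0; -0.05 -0.06 -0.07 0 0 0 0; -0.08 -0.098 -0.07 0 0 0 0; -0.11 -0.135 -0.07 0 0 0 0; -0.14 -0.172 -0.07 0 0 0 0; -0.16 -0.196 -0.07 0 0 0 0'
```

```text
time_s: 1.6
position: [0.3629, -0.3492, 0.3118]
tcp_rot: [[0.392, -0.92, 0.0], [-0.92, -0.392, 0.0], [-0.0, -0.0, -1.0]]
force: [-0.2, 0.5, 0.5]
opening: 0.172
```

```bash
python3 -m jog '-0.03 -0.037 0 0 0 0 0; -0.06 -0.074 0 0 0 0 0; -0.09 -0.11 0 0 0 0 0; -0.12 -0.147 0 0 0 0 0; -0.15 -0.184 0 0 0 0 0; -0.18 -0.221 0 0 0 0 0; -0.21 -0.257 0 0 0 0 0; -0.23 -0.282 0 0 0 0 0' && python3 -m jog '-0.03 -0.037 0 0 0 0 0; -0.06 -0.074 0 0 0 0 0; -0.09 -0.11 0 0 0 0 0; -0.12 -0.147 0 0 0 0 0; -0.14 -0.171 0 0 0 0 0; -0.146 -0.179 0 0 0 0 0; -0.146 -0.179 0 0 0 0 0; -0.146 -0.179 0 0 0 0 0'
python3 - <<'E'
from h import *; from rig import *; import cv2
s=read_state(); P=np.array([.639,.175,.077]);print(s["time_s"],s["position"],s["opening"],np.array(s["tcp_rot"]).T@(P-s["position"]))
p,d=capture("top");q,e=capture("side")
cv2.imwrite("pics/h1.png",cv2.resize(np.vstack([p[80:280,60:360],q[60:260,150:450]])[:,:,::-1],None,fx=1.5,fy=1.5))
E
```

```text
time_s: 2.6
position: [0.5325, -0.0274, 0.3117]
tcp_rot: [[0.393, -0.92, 0.001], [-0.92, -0.393, 0.0], [0.0, -0.001, -1.0]]
force: [-0.2, -0.9, -0.1]
opening: 0.002
time_s: 3.6
position: [0.639, 0.1738, 0.3116]
tcp_rot: [[0.39, -0.921, -0.001], [-0.921, -0.39, -0.001], [0.0, 0.001, -1.0]]
force: [-0.3, -0.3, 0.6]
opening: 0.003
3.6 [0.63901768 0.17376239 0.31161048] 0.0030139715361896437 [-0.0012216  -0.0006761   0.23460959]
```

View pics/h1.png

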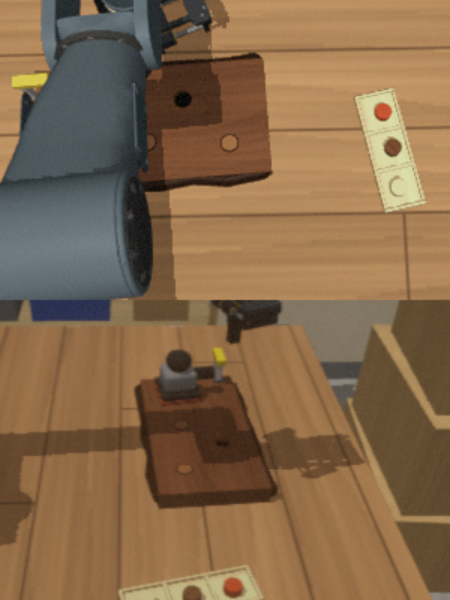

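The side view shows the tool high over the slab and the pocket still visible. The forearm looks near the sander in the top view, so I'll check that clearance before descending.

```bash
cat >> h.py <<'E'
def cloud(c,d):
    i=camera_info(c);v,u=np.mgrid[:384,:512];F=f(c)
    P=np.stack([(u-i["cx"])/F*d,(v-i["cy"])/F*d,d],-1)[d>0]
    return (P-i["t"])@np.array(i["R"])
E
python3 - <<'E'
from h import *; from rig import *
for c in("top","side"):
    C=cloud(c,capture(c)[1])
    for x in np.arange(.35,.8,.05):
        s=C[(abs(C[:,0]-x)<.025)&(C[:,2]>.2)&(abs(C[:,1])<.7)]
        if len(s): print(c,round(x,2),len(s),"y",np.round(np.percentile(s[:,1],[1,99]),2),"z",np.round(np.percentile(s[:,2],[1,99]),2))
C=cloud("top",np.load("d_top.npy"));s=C[(C[:,2]>.06)&(C[:,2]<.2)&(C[:,1]>.2)&(C[:,0]>.4)&(C[:,0]<.8)]
print("sander/clamp",np.round([s.min(0),s.max(0)],2))
E
```

```text
top 0.35 2714 y [0.08 0.19] z [0.7 0.8]
top 0.4 2346 y [0.1 0.2] z [0.69 0.76]
top 0.45 1443 y [0.1  0.19] z [0.65 0.72]
top 0.5 2117 y [0.1  0.22] z [0.6  0.68]
top 0.55 1027 y [0.11 0.22] z [0.58 0.66]
top 0.6 2696 y [0.11 0.22] z [0.38 0.65]
top 0.65 2068 y [0.08 0.23] z [0.38 0.64]
top 0.7 252 y [0.09 0.15] z [0.38 0.62]
side 0.55 26 y [0.23 0.25] z [0.37 0.41]
side 0.6 941 y [0.13 0.25] z [0.37 0.55]
side 0.65 1472 y [0.08 0.18] z [0.3  0.55]
side 0.7 220 y [0.09 0.18] z [0.36 0.47]
sander/clamp [[0.49 0.33 0.06]
 [0.67 0.5  0.15]]
```

The arm stays below y = 0.25 and the sander begins at y = 0.33, so I can descend over the pocket.

```bash
python3 -m jog '0 0 0.04 0 0 0 0; -0.001 0 0.08 0 0 0 0; -0.001 0 0.12 0 0 0 0; -0.001 0 0.155 0 0 0 0; -0.001 0 0.185 0 0 0 0; -0.001 0 0.2 0 0 0 0; -0.001 0 0.2 0 0 0 0; -0.001 0 0.2 0 0 0 0'
python3 - <<'E'
from h import *; from rig import *; import cv2
s=read_state(); print(s["position"])
p,d=capture("top");q,e=capture("side")
a=p[:,:,::-1].copy();b=q[:,:,::-1].copy()
cv2.imwrite("pics/h2.png",np.hstack([cv2.resize(a[90:240,100:200],None,fx=4,fy=4),cv2.resize(b[80:230,230:330],None,fx=4,fy=4)]))
print([proj("side",np.array([.639,.175,z])) for z in(.04,.093)])
E
```

```text
time_s: 4.8
position: [0.6402, 0.176, 0.113]
tcp_rot: [[0.391, -0.92, 0.003], [-0.92, -0.391, 0.0], [0.001, -0.003, -1.0]]
force: [0.1, 0.7, -0.5]
opening: 0.003
[0.64020703 0.17600399 0.11296044]
[(np.float64(297.3723003903862), np.float64(155.13734668063375)), (np.float64(298.6562964422079), np.float64(142.41279154694794))]
```

View pics/h2.png

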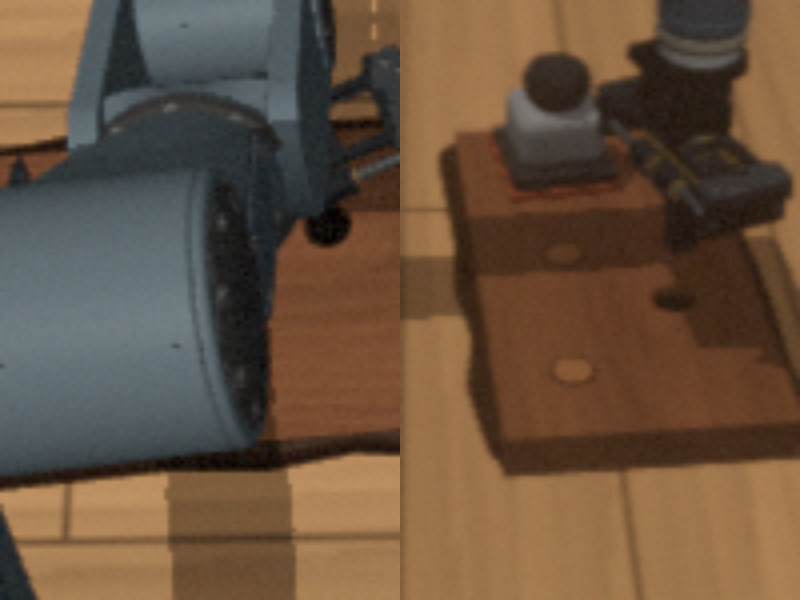

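The side view puts the fingertips at about (300,141), above the pocket at (298,154). That matches the projection, so I'll lower the rest of the way and hold.

```bash
python3 -m jog '0.001 0.001 0.02 0 0 0 0; 0.001 0.001 0.035 0 0 0 0; 0.001 0.001 0.035 0 0 0 0; 0.001 0.001 0.035 0 0 0 0; 0.001 0.001 0.035 0 0 0 0; 0.001 0.001 0.035 0 0 0 0; 0.001 0.001 0.035 0 0 0 0; 0.001 0.001 0.035 0 0 0 0'
python3 - <<'E'
from rig import *; import cv2
q,e=capture("side");cv2.imwrite("pics/h3.png",cv2.resize(q[80:230,230:330,::-1],None,fx=4,fy=4))
E
python3 -m jog '0 0 0 0 0 0 0; 0 0 0 0 0 0 0; 0 0 0 0 0 0 0; 0 0 0 0 0 0 0; 0 0 0 0 0 0 0; 0 0 0 0 0 0 0; 0 0 0 0 0 0 0; 0 0 0 0 0 0 0'
python3 -m jog '0 0 0 0 0 0 0; 0 0 0 0 0 0 0; 0 0 0 0 0 0 0; 0 0 0 0 0 0 0; 0 0 0 0 0 0 0; 0 0 0 0 0 0 0'
```

```text
time_s: 5.9
position: [0.6386, 0.1747, 0.0767]
tcp_rot: [[0.391, -0.92, 0.0], [-0.92, -0.391, 0.0], [0.0, -0.0, -1.0]]
force: [-0.3, 0.6, 0.2]
opening: 0.005
time_s: 6.95
position: [0.6386, 0.1747, 0.0765]
tcp_rot: [[0.391, -0.92, -0.0], [-0.92, -0.391, 0.0], [-0.0, 0.0, -1.0]]
force: [0.0, -0.1, -0.2]
opening: 0.008
time_s: 7.7
position: [0.6386, 0.1747, 0.0766]
tcp_rot: [[0.391, -0.92, 0.0], [-0.92, -0.391, -0.0], [0.0, -0.0, -1.0]]
force: [0.3, -0.2, -0.5]
opening: 0.007
```

View pics/h3.png

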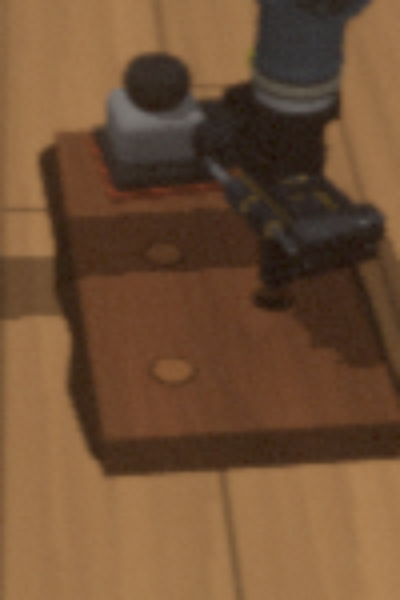

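The fingers end just above the dark pocket, about 18 mm over it, and I held there about 2.5 s. Now I'll lift straight up and go to the walnut plug.

```bash
python3 -m jog '0 0 -0.03 0 0 0 0; 0 0 -0.07 0 0 0 0; 0 0 -0.12 0 0 0 0; 0 0 -0.16 0 0 0 0; 0.02 0.015 -0.18 0 0 0 0; 0.05 0.038 -0.18 0 0 0 0; 0.09 0.068 -0.18 0 0 0 0; 0.12 0.09 -0.18 0 0 0 0' && python3 -m jog '0.04 0.03 0 0 0 0 0; 0.08 0.06 0 0 0 0 0; 0.12 0.09 0 0 0 0 0; 0.16 0.12 0 0 0 0 0; 0.2 0.15 0 0 0 0 0; 0.22 0.166 0 0 0 0 0; 0.231 0.173 0 0 0 0 0; 0.231 0.173 0 0 0 0 0'
python3 - <<'E'
from h import *; from rig import *; import cv2
s=read_state(); P=np.array([.534,-.251,.064]);print(s["time_s"],s["position"],np.array(s["tcp_rot"]).T@(P-s["position"]))
q,e=capture("side");p,d=capture("top")
for c in("top","side"):
  for r in spot_in("plug_walnut_top",c): print(c,np.round(r["centre"],3),r["score"])
print([proj("side",np.array([.534,-.251,z])) for z in(.026,s["position"][2]-.019)])
cv2.imwrite("pics/h4.png",np.hstack([cv2.resize(p[100:250,280:380,::-1],None,fx=4,fy=4),cv2.resize(q[150:300,220:330,::-1],None,fx=3.636,fy=4)]))
E
```

```text
time_s: 8.7
position: [0.6006, 0.0261, 0.2555]
tcp_rot: [[0.39, -0.921, -0.003], [-0.921, -0.39, -0.001], [-0.001, 0.003, -1.0]]
force: [0.6, -0.7, -0.3]
opening: 0.008
time_s: 9.7
position: [0.5329, -0.2518, 0.256]
tcp_rot: [[0.389, -0.921, -0.001], [-0.921, -0.389, 0.001], [-0.001, 0.001, -1.0]]
force: [-0.1, -0.2, -0.4]
opening: 0.003
9.7 [ 0.5329309  -0.25184833  0.25595652] [-1.24470679e-04 -1.44079974e-03  1.91955925e-01]
side [ 0.536 -0.258  0.028] 0.72
[(np.float64(277.14916364825245), np.float64(255.30408397221717)), (np.float64(281.49299921023794), np.float64(197.18427256977753))]
```

View pics/h4.png

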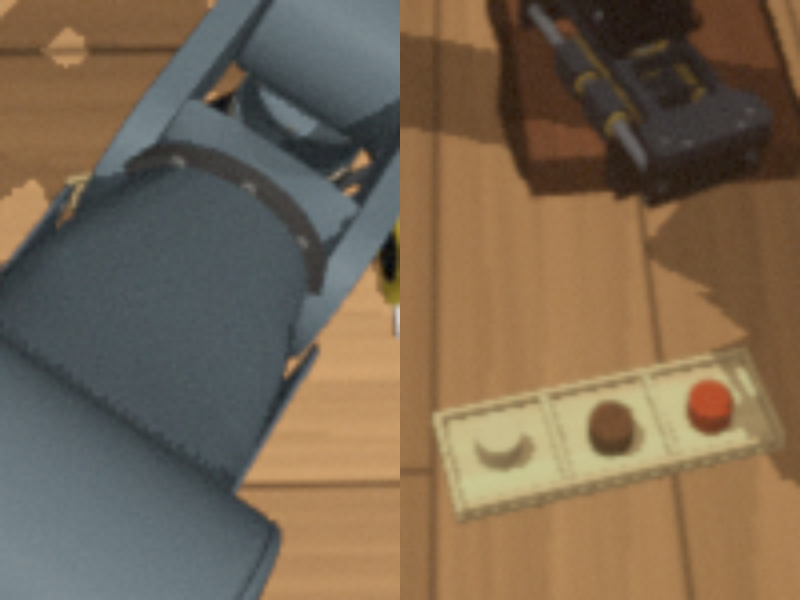

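Lit clearly, the walnut plug's top face sits at about (277.8,254.5) in the side view, where (277.1,255.3) was predicted. That confirms the position, so I'll descend.

```bash
python3 -m jog '0 0 0.04 0 0 0 0; 0 -0.001 0.08 0 0 0 0; 0 -0.001 0.11 0 0 0 0; 0 -0.001 0.135 0 0 0 0; 0 -0.001 0.15 0 0 0 0; 0 -0.001 0.155 0 0 0 0; 0 -0.001 0.155 0 0 0 0; 0 -0.001 0.155 0 0 0 0'
python3 - <<'E'
from h import *; from rig import *; import cv2
q,e=capture("side")
cv2.imwrite("pics/h5.png",cv2.resize(q[180:300,210:340,::-1],None,fx=5,fy=5))
E
```

```text
time_s: 10.9
position: [0.5354, -0.2512, 0.1025]
tcp_rot: [[0.391, -0.92, 0.002], [-0.92, -0.391, -0.001], [0.002, -0.001, -1.0]]
force: [0.6, 0.2, 0.4]
opening: 0.001
```

View pics/h5.png

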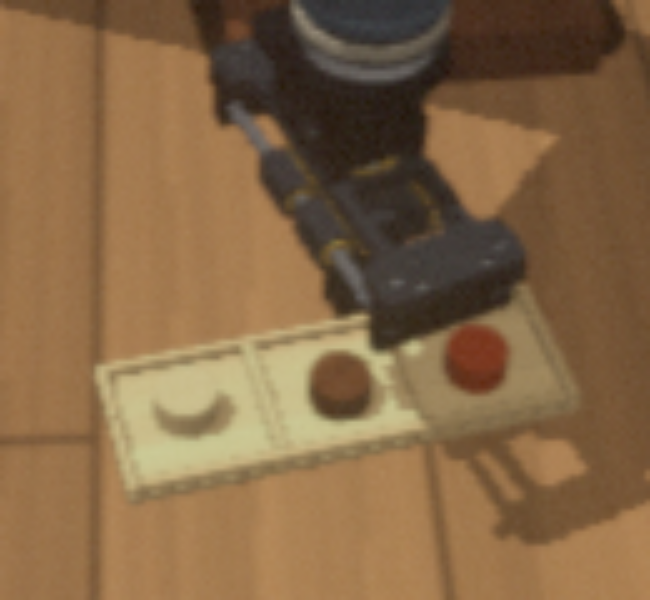

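The fingertip is at about (279,241), above the plug at (278,254). The wider bar to the right is the gripper body, which is 5 cm higher than the grasp point. I'll lower the rest of the way and hold.

```bash
python3 -m jog '0 0.001 0.02 0 0 0 0; 0 0.001 0.036 0 0 0 0; 0 0.001 0.036 0 0 0 0; 0 0.001 0.036 0 0 0 0; 0 0.001 0.036 0 0 0 0; 0 0.001 0.036 0 0 0 0; 0 0.001 0.036 0 0 0 0; 0 0.001 0.036 0 0 0 0'
python3 - <<'E'
from h import *; from rig import *; import cv2
q,e=capture("side")
cv2.imwrite("pics/h6.png",cv2.resize(q[180:300,210:340,::-1],None,fx=5,fy=5))
E
```

```text
time_s: 11.95
position: [0.5338, -0.2513, 0.0657]
tcp_rot: [[0.391, -0.92, 0.0], [-0.92, -0.391, -0.0], [0.0, -0.0, -1.0]]
force: [0.3, 0.2, -0.8]
opening: 0.007
```

View pics/h6.png

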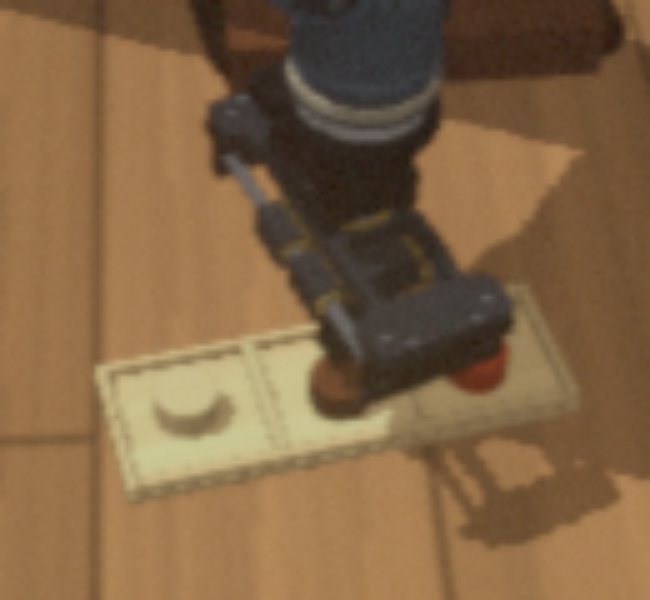

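```bash
python3 -m jog '0 0 0 0 0 0 0; 0 0 0 0 0 0 0; 0 0 0 0 0 0 0; 0 0 0 0 0 0 0; 0 0 0 0 0 0 0; 0 0 0 0 0 0 0; 0 0 0 0 0 0 0; 0 0 0 0 0 0 0'
python3 -m jog '0 0 0 0 0 0 0; 0 0 0 0 0 0 0; 0 0 0 0 0 0 0; 0 0 0 0 0 0 0; 0 0 0 0 0 0 0; 0 0 0 0 0 0 0; 0 0 0 0 0 0 0; 0 0 0 0 0 0 0'
```

```text
time_s: 13.0
position: [0.5338, -0.2512, 0.0656]
tcp_rot: [[0.391, -0.92, 0.0], [-0.92, -0.391, 0.0], [-0.0, -0.0, -1.0]]
force: [-0.3, 0.8, -0.3]
opening: 0.007
time_s: 14.0
position: [0.5338, -0.2513, 0.0656]
tcp_rot: [[0.391, -0.92, 0.0], [-0.92, -0.391, -0.0], [0.0, -0.0, -1.0]]
force: [-0.5, -0.4, 0.6]
opening: 0.006
```

The fingertips sit just above the walnut plug, at about (279,250) in the side view, with the plug still upright and no contact force.

```bash
python3 -c "
from rig import *
print(hand_in()); print(read_state()['position'])"
```

```text
the job is handed in; nothing more can be done
None
the job is handed in; nothing more can be done
```

I pointed at the empty pocket first and then at the walnut plug, and handed the job in while still over the plug.

| Target | Position used (x, y, top z, in m) | Fingertip height above it | Time held |
|---|---|---|---|
| Empty pocket | 0.639, 0.175, 0.040 | about 18 mm | about 2.5 s |
| Walnut plug | 0.534, -0.251, 0.026 | about 20 mm | about 2.8 s, then handed in |

- **Travel:** The fingers were shut, and between targets the fingertips travelled at least 0.22 m above the bench. They never came down over the filled knots, the other plugs or the loose items.
- **Contact:** Force readings stayed within about 1 N of zero, which is noise, so there was no sign of touching anything. The robot's clock read about 14 s at hand-in.
- **Pictures:** The last side views showed the fingertips over the right pocket and plug, with nothing disturbed.
- **Disagreements:** In the side view the trained network once reported a filled knot as the walnut plug, and I rejected that against the picture. It also put the plug 7–10 mm further towards -y, because it sees the plug's side wall. I used the top-face position, which both pictures supported. Late on, the top camera could not check the plug because the arm hid it.

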